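Load the bench mixer and set its selector

TASK

Load the bench mixer: the white saddle-shaped carrier lies on its side on the bench; hang it astride the mixer's steel bar, between the two posts, with its closed crown on top and its legs hanging down on either side of the bar. Then, with the carrier hanging, turn the black selector knob until its pointer clicks in at the square mark. Leave the other things on the bench where they are.

Things in the scene. Friction and masses are not known exactly. Their poses are not given: they have to be found in the camera images.
- carrier: White rigid saddle, a U: 110 mm feet to crown, 60 across the legs outside (48 inside), 50 deep, walls 6; legs flat for 88 from the feet, then the crown narrows to 25. Starts lying on its edge, 50 high. Origin: centre of the underside as it lies. x: feet (-55) to crown top (+55), up when hung; y across the legs (+-30); z depth (0 to 50), up as it lies. Also stands on its feet, crown up.
- crown (a point): Middle of the inner (under) side of the carrier's crown, at carrier (49, 0, 25) mm; rests on the bar when hung. Same axes as the carrier.
- mixer: Grey bench mixer, fixed; base 150 mm (x) by 330 (y) by 45 high. Origin: centre of its underside, on the bench; x away from its front, y along its length, z up. The bar is on its +y half, the white dial panel with the selector on its -y half.
- bar_top (a point): Middle of the top of the mixer's steel bar, at mixer (0, 90, 180) mm. The bar is 16 mm thick, runs along the mixer's y, between two round posts 14 mm thick, centres 52 mm either side of this point (90 mm free between them; too little for a carrier that leans far over). The posts end at the bar's height. Same axes as the mixer.
- knob_grip (a point): Point on the selector's axis at mixer (0, -100, 83) mm, 3 mm below the top of its bar grip. Knob: black disc 68 mm wide, 50 to 60 above the bench, carrying an upright bar grip 66 long, 14 thick, 60 to 86 above the bench, with a white line on top of its pointer half. x runs along the bar to the pointer's nose and turns with the knob.
- selector (a joint): Angle of the selector, rad, growing clockwise seen from above, 0 to 2.8. Clicks into 0, 0.7, 1.4, 2.1, 2.8. The panel has a round dot at each, but a 13 mm square at 2.1 (the fourth). At 1.4 the pointer points to the mixer's -x (front), at 2.1 it points 0.7 rad from there towards the mixer's +y.
- tip_box: Bystander, loose: closed blue pipette-tip box. Origin: centre of its underside.
- weigh_boats: Bystander, loose: stack of yellow weighing boats. Origin: centre of its underside.
- soap: Bystander, loose: tall bottle with a white cap. Origin: centre of its underside.
- power_block: Bystander, loose: flat black power block. Origin: centre of its underside.
- beaker: Bystander, loose: open glass beaker. Origin: centre of its underside.
- reagent: Bystander, loose: short amber jar. Origin: centre of its underside.
There are look-alikes about, which are no part of the job. What is shaped like the carrier but pink or turquoise is not meant.

How it is judged (in metres and radians):
On the way, in this order (a step that is already met when the one before it is completed fails the run):
1. the carrier hangs on the bar, let go (angle between carrier's own x axis and vertical below 0.3 rad and z of crown in the frame of bar_top between -0.008 and 0.015 m and horizontal distance between crown and bar_top below 0.035 m and linear speed of carrier below 0.05 m/s and contact force between carrier and mixer above 0.3 N and contact force between carrier and the fingers below 0.1 N), for 0.3 s.
2. the selector stands at the square mark (value of joint selector between 1.95 and 2.25 rad and angle between carrier's own x axis and vertical below 0.3 rad and z of crown in the frame of bar_top between -0.008 and 0.015 m and horizontal distance between crown and bar_top below 0.035 m), for 0.2 s.
At the end, for the whole second after the job is handed in: Carrier hangs on the bar, let go, at rest, crown up, upright within 0.3 rad; middle of the crown's underside within 35 mm horizontally of the bar's middle, 8 mm below to 15 mm above its top. Selector rests within 0.15 rad of the square mark. Bystanders moved under 40 mm (all of step 2 and linear speed of carrier below 0.05 m/s and contact force between carrier and mixer above 0.3 N and contact force between carrier and the fingers below 0.1 N and velocity of joint selector between -0.05 and 0.05 rad/s); the robot touches nothing.
It fails at once if a bystander (tip box, weighing boats, bottle, power block, beaker or jar) is pushed more than 40 mm from its place (distance of any of tip_box, weigh_boats, soap, power_block, beaker, reagent from where it was at the start of the episode above 0.04 m).
It also fails if it takes over 70 s, if anything falls off the work surface, if the arm or the gripper's body presses on something with over 40 N, if the wrist force passes 120 N, or if a joint passes its speed limit or range.

ROBOT

A 7-joint arm with a two-finger parallel gripper is mounted at the origin on the work surface. World frame = base frame: x ahead of the robot, y to its left, z up, the work surface at z = 0. Lengths are in m, angles in degrees, forces in N, time in s.
With the tool pointing down it reaches from about 0.35 to 0.9 m from the base axis. Payload 19.9 kg.
Tool frame: the origin (TCP) lies between the finger pads; the fingertips stand 11 mm ahead of it and the grasp point (between the pads) lies 8 mm behind it (r.tip_extent is the distance from the TCP to the fingertips, in m); z points along the fingers, y is the line along which they close (so a half turn about z gives the same grasp; the last joint's range is limited). The gripper opens to 94 mm and grips with 3 to 60 N. Pads are 16 mm wide; open, the fingers measure 119 mm over their backs; the gripper's body (75 mm by 177 mm) begins 78 mm behind the grasp point.
Start: joints at [-73.482, 23.915, -0.59, 92.452, 0.269, 63.638, -3.037], TCP at [0.202, 0.591, 0.216] pointing down, gripper open.
Joint ranges: [-161.28, 161.28], [-22.2, 115.67], [-73.04, 71.86], [3.21, 147.25], [-68.34, 248.33], [10.77, 114.83], [-161.83, 161.83]. Speed limits (degrees/s): [108.29, 108.29, 136.94, 136.94, 172.46, 172.46, 172.46].

INTERFACE

Orientations are given as a 3x3 rotation matrix whose columns are the frame's x, y, z axes.
In Python, from bench import r gives the robot as it stands. Calls block until the motion is done:
- r.reach(position, orientation): joint-space move of the TCP to a pose.
- r.line_to(position, rot=None, feed=0.15, until_force=None): straight line of the TCP; rot=None keeps the orientation; feed is the mean speed in m/s. With until_force (N) it stops when the force on the tool has changed by that much, and returns True; else False.
- r.set_joints(angles): joint-space move.
- r.let_go() and r.close_gripper(effort=None): open the fingers fully, or close them until they stop; effort is the grip in N (None keeps the last).
- r.dwell(seconds).
- r.ik(position, orientation): joint angles nearest the present ones, or None.
- r.read_state(): the state.
- r.grab_frame(name): name is "scene" or "top"; returns a dict with "img" (384x512x3 uint8, red, green, blue), "fx", "fy", "cx", "cy" (pixels), "D" ([k1, k2, p1, p2, k3] as OpenCV has them; the pictures are not rectified), "rvec" (rotation vector, rad) and "tvec" (3), from world to camera coordinates, as OpenCV has them. Camera axes: x right, y down, z forward; pixel columns grow to the right and rows downward; lengths in m; the calibration is good to about 2 mm. A picture is of the moment at which its call begins. There is no depth.
A pose or a line that the arm cannot do raises r.IKError and nothing moves.
- r.hand_in(): hands the job in; it is judged then, once.
The state is a dict: "t": time; "joints": joint angles; "joint_vel": joint speeds; "tau": joint torques, N m; "position": TCP position; "tcp_rot": TCP orientation; "ft_force": force on the tool from outside, world axes, zero at the start; "ft_torque": the same for the moment, N m; "width": finger opening in m; "finger_force": force on a finger pad.
Only numpy, scipy, OpenCV 4.12 (cv2) and the standard library are available. Lean on these libraries where they do the work, as an engineer would, in place of code of your own. Each camera call takes 0.05 s, during which the arm holds its last target. There are 200 camera calls.

## Working session

There is one attempt and no reset: what is moved stays moved. The work goes in short steps, each a Python script; the robot and the scene stay as the last script left them, time stands still between calls to the robot, and variables do not carry over. Pictures are saved under pics/ and viewed, at most 10 in all, crops included, and the job is handed in when it is done.

```bash
mkdir -p pics; ls; python3 - <<'E'
from bench import r
import cv2
for n in("scene","top"):
    f=r.grab_frame(n); cv2.imwrite(f"pics/{n}0.png",f["img"][:,:,::-1])
    print(n,{k:f[k] for k in f if k!="img"})
a=cv2.imread("pics/scene0.png");b=cv2.imread("pics/top0.png")
print(r.read_state()["t"])
E
```

```text
pics
scene {'fx': 411.6379596323248, 'fy': 411.6379596323248, 'cx': 258.09072741272325, 'cy': 191.43455118888292, 'D': array([0.03354027, 0.        , 0.        , 0.        , 0.        ]), 'rvec': array([ 2.14303344,  1.54482889, -0.447497  ]), 'tvec': array([-0.18110297, -0.31696657,  1.74439619])}
top {'fx': 357.296630387457, 'fy': 357.296630387457, 'cx': 255.9506203653964, 'cy': 192.37848482898497, 'D': array([-0.08001365,  0.        ,  0.        ,  0.        ,  0.        ]), 'rvec': array([ 2.14679859, -2.13441189,  0.1756391 ]), 'tvec': array([0.03597546, 0.53798328, 1.01453152])}
0.1
```

View pics/scene0.png

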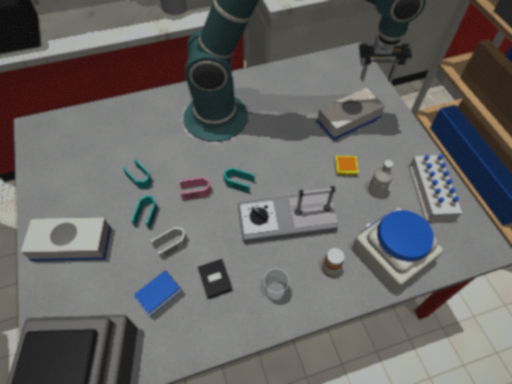

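View pics/top0.png

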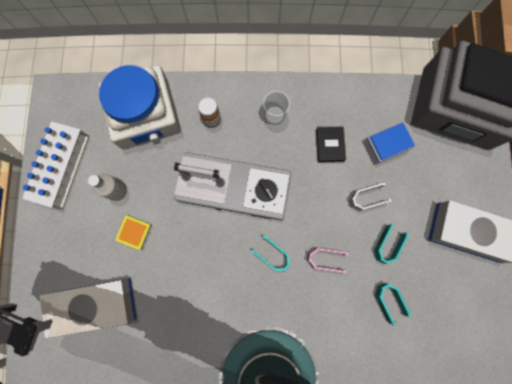

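The scene view shows U shapes: white at scene (170,241) / top (371,197), pink at scene (196,188) / top (328,260), and turquoise at scene (138,173), (145,210), (239,180). The white one fits the description. The mixer is at scene (288,217) / top (232,186). I'll confirm with an enlarged crop.

```bash
cat > h.py <<'E'
import numpy as np, cv2
from bench import r
def cam(f):
    K=np.array([[f["fx"],0,f["cx"]],[0,f["fy"],f["cy"]],[0,0,1]]); R=cv2.Rodrigues(f["rvec"])[0]
    return K,f["D"],R,np.array(f["tvec"])
def rays(f,px):
    K,D,R,t=cam(f); u=cv2.undistortPoints(np.array(px,float).reshape(-1,1,2),K,D)[:,0]
    d=np.c_[u,np.ones(len(u))]@R; return -R.T@t, d/np.linalg.norm(d,axis=1)[:,None]
def onplane(f,px,z):
    o,d=rays(f,px); return o+d*((z-o[2])/d[:,2])[:,None]
def tri(f,p,g,q):
    o1,d1=rays(f,[p]);o2,d2=rays(g,[q]);d1=d1[0];d2=d2[0]
    s=np.linalg.lstsq(np.c_[d1,-d2],o2-o1,rcond=None)[0]; a=o1+s[0]*d1;b=o2+s[1]*d2
    return (a+b)/2,np.linalg.norm(a-b)
def proj(f,P):
    K,D,R,t=cam(f); return cv2.projectPoints(np.array(P,float).reshape(-1,1,3),f["rvec"],t,K,D)[0][:,0]
E
python3 - <<'E'
import cv2,numpy as np
a=cv2.imread("pics/scene0.png");b=cv2.imread("pics/top0.png")
def c(i,x,y,w,h): return cv2.resize(i[y:y+h,x:x+w],(400,300),interpolation=cv2.INTER_CUBIC)
o=np.vstack([np.hstack([c(a,130,210,80,60),c(b,330,165,80,60)]),np.hstack([c(a,230,170,120,90),c(b,170,145,128,96)])])
cv2.imwrite("pics/crop1.png",o)
E
```

```text
(no output)
```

View pics/crop1.png

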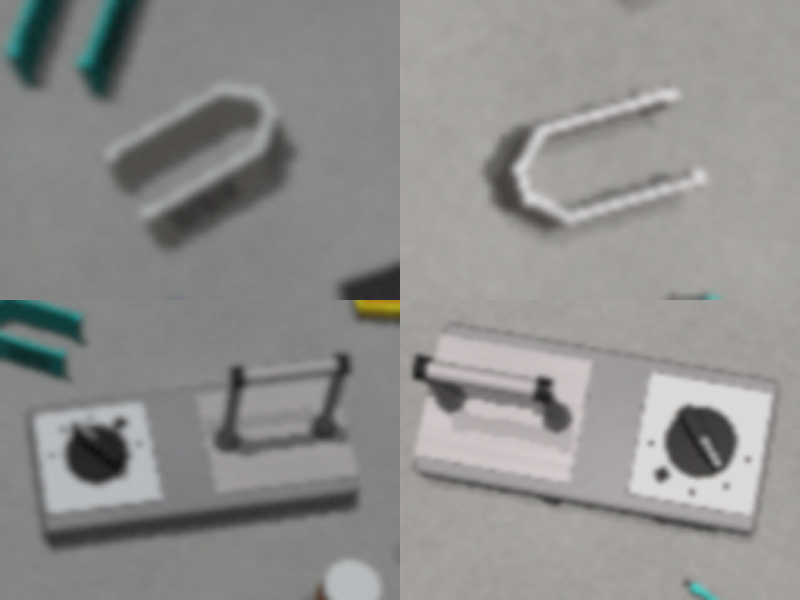

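The white U's crown is at top (354,199) and its feet at (385,183) and (391,200). It is the only white one, so it is the carrier. The pointer stands near the second dot, and the square is at top (254,201). Now I'll measure.

```bash
cat > m.py <<'E'
from h import *
S=r.grab_frame("scene");T=r.grab_frame("top")
# carrier rim: bright mask in each view
def rim(f,x,y,w,h,thr):
    g=cv2.cvtColor(f["img"],cv2.COLOR_RGB2GRAY)[y:y+h,x:x+w]
    u=cv2.resize(g,None,fx=8,fy=8,interpolation=cv2.INTER_CUBIC); m=(u>thr).astype(np.uint8)
    c=max(cv2.findContours(m,cv2.RETR_EXTERNAL,cv2.CHAIN_APPROX_NONE)[0],key=cv2.contourArea)[:,0]
    return (c+.5)/8-.5+[x,y]
for n,f,b in(("S",S,(145,218,50,40)),("T",T,(345,175,52,42))):
    x,y,w,h=b; g=cv2.cvtColor(f["img"],cv2.COLOR_RGB2GRAY)[y:y+h,x:x+w]
    thr=(np.median(g)+g.max())/2; c=rim(f,*b,thr)
    for z in(.04,.05,.06):
        P=onplane(f,c,z)[:,:2]; q=cv2.minAreaRect((P*1000).astype(np.float32))
        bx=cv2.boxPoints(q); print(n,int(np.median(g)),int(g.max()),z,np.round(q[0],1),np.round(q[1],1),round(q[2],1))
# mixer features from crop pixels
def ct(X,Y): return ((X+.5-400)*.32-.5+170,(Y+.5-300)*.32-.5+145)
def cs(X,Y): return ((X+.5)*.3-.5+230,(Y+.5-300)*.3-.5+170)
for n,s,t in(("cap-near-knob",(238,378),(543,390)),("cap-far",(343,362),(422,367)),("knob",(97,452),(700,442)),
   ("corner front knob",(45,527),(778,383)),("corner rear? ",(32,408),(752,533)),("corner far",(357,487),(447,325)),
   ("square",(120,423),(662,475)),("tl panel",(148,403),(632,492))):
    P,e=tri(S,cs(*s),T,ct(*t)); print(n,np.round(P,4),round(e,4))
for n,t in(("c0",(447,325)),("c1",(778,383)),("c2",(752,533)),("c3",(415,468))): print(n,np.round(onplane(T,[ct(*t)],.045),4))
E
python3 m.py
```

```text
S 133 165 0.04 [ 519.1 -300.3] [ 61.7 111.8] 16.4
S 133 165 0.05 [ 524.5 -299.6] [ 61.2 110.9] 16.4
S 133 165 0.06 [ 530.  -298.9] [ 60.7 110. ] 16.4
T 159 210 0.04 [ 528.5 -305.3] [ 61.1 110.3] 16.6
T 159 210 0.05 [ 526.9 -302. ] [ 60.5 109.2] 16.6
T 159 210 0.06 [ 525.4 -298.6] [ 60.  108.2] 16.6
cap-near-knob [0.567  0.1469 0.1707] 0.0015
cap-far [0.5851 0.2488 0.1762] 0.0022
knob [0.5423 0.0113 0.0582] 0.0009
corner front knob [ 0.6018 -0.0638  0.0464] 0.0004
corner rear?  [ 0.4595 -0.0363  0.0412] 0.0048
corner far [0.658  0.2554 0.0433] 0.0007
square [0.5122 0.0468 0.0498] 0.0013
tl panel [0.4973 0.0789 0.0501] 0.0101
c0 [[0.6574 0.2547 0.045 ]]
c1 [[ 0.602  -0.0641  0.045 ]]
c2 [[ 0.4585 -0.0383  0.045 ]]
c3 [[0.5178 0.2797 0.045 ]]
```

```bash
cat > g.py <<'E'
from h import *
ym=np.array([.0574,.3184,0]);ym/=np.linalg.norm(ym);zu=np.array([0,0,1.]);xm=np.cross(ym,zu)
M0=np.array([.5597,.1088,0]); bar=M0+.09*ym+.18*zu; knob=M0-.1*ym
a=np.radians(106.5);X=np.array([np.cos(a),np.sin(a),0])
C0=np.array([.526,-.3005,0]);RC0=np.c_[X,np.cross(zu,X),zu]
RCh=np.c_[zu,-xm,-ym]
def hang(lift): return bar+lift*zu-RCh@[.049,0,.025]     # carrier origin when hung
def tool(C,R,al,flip,g=(.015,0,.028)):
    z=np.array([-np.sin(al),0,-np.cos(al)]);y=np.array([0,flip,0.]);
    return C+R@(np.array(g)+.008*z), R@np.c_[np.cross(y,z),y,z]
E
python3 - <<'E'
from g import *
for al in(25,35,45,55,65):
  for fl in(1,-1):
    o=[]
    for C,R in((C0,RC0),(C0+.15*zu,RC0),(hang(0),RCh),(hang(.125),RCh)):
        q=r.ik(*tool(C,R,np.radians(al),fl)); o.append(None if q is None else np.round(q).astype(int).tolist())
    print(al,fl,*o,sep="\n  ")
for fl in(0,np.pi):
  for s in(.7,1.4,2.1):
    d=-xm*np.cos(1.4-s)-ym*np.sin(1.4-s); y=np.cross(zu,d)*(1 if fl else -1)
    q=r.ik(knob+.074*zu,np.c_[np.cross(y,-zu),y,-zu]); print(s,None if q is None else np.round(q))
E
```

```text
25
  1
  [-31, 52, 61, 118, -58, 27, -100]
  [-34, 30, 63, 114, -12, 35, -133]
  [31, 41, -31, 113, -67, 50, -129]
  [31, 28, -31, 111, -65, 58, -143]
25
  -1
  [-10, 36, 31, 118, 12, 18, 19]
  [-19, 21, 41, 114, 12, 35, 26]
  [38, 45, -41, 113, -60, 45, 47]
  [31, 28, -31, 111, -65, 58, 37]
35
  1
  [-8, 35, 21, 121, 65, 22, 144]
  [-40, 31, 63, 119, 5, 26, -153]
  [20, 34, -21, 113, -64, 49, -137]
  [-5, 21, 10, 111, -68, 66, -146]
35
  -1
  [-14, 37, 29, 121, 57, 17, -30]
  [-26, 22, 43, 119, 31, 31, 4]
  [20, 34, -21, 113, -64, 49, 43]
  [-5, 21, 10, 111, -68, 66, 34]
45
  1
  [-13, 39, 22, 124, 85, 29, 119]
  [-8, 20, 16, 122, 65, 40, 150]
  [-9, 28, 10, 113, -67, 54, -141]
  [-34, 22, 41, 109, -66, 69, -151]
45
  -1
  [-29, 47, 42, 124, 74, 14, -57]
  [-35, 27, 49, 123, 49, 28, -19]
  [7, 28, -9, 112, -59, 48, 34]
  [-34, 22, 41, 109, -66, 70, 29]
55
  1
  [-15, 44, 19, 125, 94, 40, 104]
  [-10, 23, 13, 125, 80, 47, 132]
  [-37, 31, 41, 112, -68, 61, -146]
  [-53, 27, 62, 106, -63, 73, -157]
55
  -1
  [-33, 52, 41, 125, 89, 23, -79]
  [-45, 37, 58, 126, 60, 24, -37]
  [-27, 28, 28, 111, -63, 55, 30]
  [-41, 20, 44, 106, -55, 66, 18]
65
  1
  [-18, 50, 18, 124, 96, 51, 96]
  [-12, 28, 11, 127, 89, 57, 118]
  [36, 39, -62, 106, 18, 42, 142]
  [37, 27, -62, 100, 3, 54, 150]
65
  -1
  [-48, 72, 55, 125, 83, 14, -88]
  [-49, 45, 58, 128, 74, 27, -58]
  [-34, 27, 30, 109, -50, 52, 17]
  [-40, 19, 37, 102, -41, 62, 5]
0.7 [-18.  27.  16. 111. -11.  43. 125.]
1.4 [-22.  28.  22. 111. -15.  44.  88.]
2.1 [-26.  28.  27. 112. -18.  44.  51.]
0.7 [-34.  31.  38. 112. -26.  46. -41.]
1.4 [-39.  34.  45. 112. -32.  48. -77.]
2.1 [ -50.   43.   62.  112.  -47.   55. -104.]
```

```bash
cat >> g.py <<'E'
AL=np.radians(50);FL=-1
E
python3 - <<'E'
from g import *
p=np.array(r.read_state()["position"]); r.line_to(p+[0,0,.18])
P,R=tool(C0,RC0,AL,FL)
back=P-.12*R[:,2]
r.reach(back+.2*zu,R); r.reach(back,R)
r.line_to(P,feed=.1,until_force=8); r.close_gripper(30)
s=r.read_state();print(s["t"],s["width"],s["finger_force"],s["position"]-P)
r.line_to(P+.06*zu,feed=.08)
s=r.read_state();print(s["t"],s["width"],np.round(s["ft_force"],1))
S=r.grab_frame("scene")["img"];T=r.grab_frame("top")["img"]
c=lambda i,x,y:cv2.resize(i[y:y+120,x:x+160],(400,300),interpolation=3)
cv2.imwrite("pics/pick.png",np.hstack([c(S,100,170),c(T,290,130)])[:,:,::-1])
E
```

```text
7.3417 0.05986339219735355 29.999891258776188 [8.72333841e-05 9.39788917e-05 2.97970805e-05]
8.2417 0.059814150231835894 [-0.3 -0.8 -2.1]
```

View pics/pick.png

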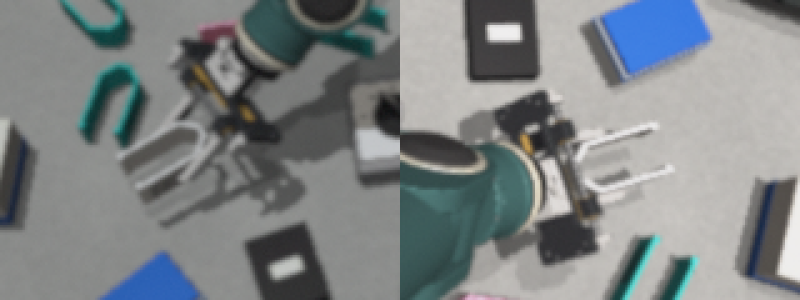

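The carrier is held by both legs and lifted level, with its feet at crop (655,125) and (668,170). Next I'll move it above the bar and check.

```bash
python3 - <<'E'
from g import *
P,R=tool(C0,RC0,AL,FL); r.line_to(P+.25*zu,feed=.2)
P,R=tool(hang(.2),RCh,AL,FL); r.reach(P,R)
P,R=tool(hang(.125),RCh,AL,FL); r.line_to(P,feed=.1)
s=r.read_state();print(s["t"],s["width"],np.round(s["ft_force"],1),np.round(s["joints"]))
S=r.grab_frame("scene");T=r.grab_frame("top")
C=hang(.125); K=[[-.055,y,z] for y in(-.03,.03) for z in(0,.05)]+[[.049,0,.025],[.055,0,0]]
W=[C+RCh@k for k in K]+[bar+.045*ym,bar-.045*ym]
o=[]
for f,x,y in((S,240,110),(T,150,110)):
    i=cv2.resize(f["img"][y:y+105,x:x+140],None,fx=400/140,fy=300/105,interpolation=3)
    for k,p in enumerate(proj(f,W)): cv2.circle(i,tuple(int(v) for v in ((p-[x,y]+.5)*400/140)),2,(255,0,0) if k<6 else (0,255,0),-1)
    o.append(i)
cv2.imwrite("pics/over.png",cv2.resize(np.hstack(o),(800,300))[:,:,::-1])
E
```

```text
12.1167 0.05984229109785109 [-0.3  0.4 -1.9] [-28.  19.  31. 107. -57.  64.  21.]
```

View pics/over.png

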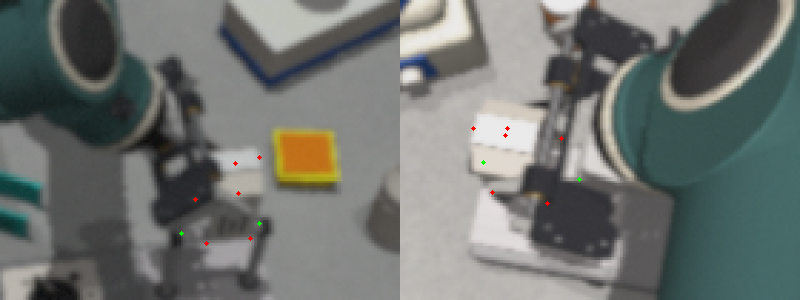

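The carrier is upright over the bar, crown up. Its projected feet, at scene crop (207,243) and (250,238), sit at the carrier's lower edges, centred on the bar. Lowering now.

```bash
python3 - <<'E'
from g import *
P,R=tool(hang(.03),RCh,AL,FL); print(r.line_to(P,feed=.08,until_force=6), np.round(r.read_state()["position"]-P,4))
P,R=tool(hang(-.006),RCh,AL,FL); h=r.line_to(P,feed=.02,until_force=4)
s=r.read_state();print(h,s["t"],np.round(s["position"]-tool(hang(0),RCh,AL,FL)[0],4),np.round(s["ft_force"],1))
r.let_go(); r.dwell(.3)
p=np.array(r.read_state()["position"]); r.line_to(p-.14*R[:,2],feed=.12)
r.line_to(p-.14*R[:,2]+.08*zu-.06*ym,feed=.2)
S=r.grab_frame("scene");T=r.grab_frame("top")
C=hang(0); K=[[-.055,y,z] for y in(-.03,.03) for z in(0,.05)]+[[.055,0,0],[.055,0,.05]]
W=[C+RCh@k for k in K]
o=[]
for f,x,y in((S,230,150),(T,160,130)):
    i=cv2.resize(f["img"][y:y+105,x:x+140],None,fx=400/140,fy=300/105,interpolation=3)
    for p in proj(f,W): cv2.circle(i,tuple(int(v) for v in ((p-[x,y]+.5)*400/140)),1,(255,0,0),-1)
    o.append(i)
cv2.imwrite("pics/hung.png",np.hstack(o)[:,:,::-1]); print(r.read_state()["t"])
E
```

```text
False [ 0.0002 -0.      0.0005]
True 14.875 [0.0001 0.     0.0006] [-0.7 -1.   6. ]
17.95
```

View pics/hung.png

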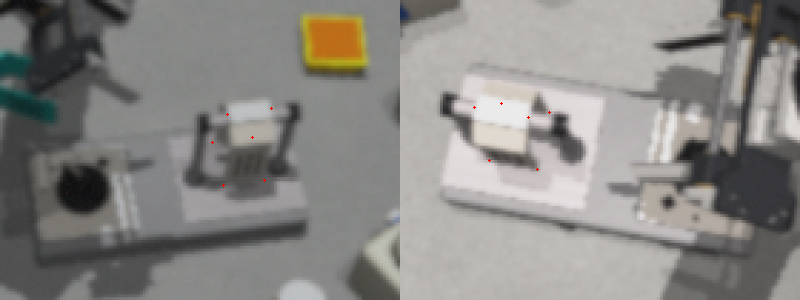

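The carrier hangs upright astride the bar (crown at scene crop (250,108), top crop (503,105)) and has been let go. Now the knob.

```bash
cat > k.py <<'E'
from g import *
K=np.array([.542,.011,0])
def kr(s):
    d=-xm*np.cos(1.4-s)-ym*np.sin(1.4-s); y=-np.cross(zu,d); return np.c_[np.cross(y,-zu),y,-zu]
E
python3 - <<'E'
from k import *
r.reach(K+.2*zu,kr(.7)); print(np.round(r.read_state()["joints"]))
h=r.line_to(K+.075*zu,feed=.08,until_force=6); print(h,r.read_state()["position"])
r.close_gripper(30); s=r.read_state(); print(s["width"],s["finger_force"],np.round(s["ft_force"],1),s["ft_torque"])
for a in np.arange(.8,2.11,.1):
    r.line_to(K+.075*zu,kr(a),feed=.05)
s=r.read_state(); print(s["t"],s["width"],np.round(s["ft_force"],1),np.round(s["ft_torque"],2),np.round(s["joints"]))
r.let_go(); r.dwell(.2); r.line_to(K+.25*zu,feed=.15)
q=np.array(r.read_state()["joints"]); p=np.array(r.read_state()["position"])
r.line_to(p+[-.13,-.15,.1],feed=.25)
S=r.grab_frame("scene");T=r.grab_frame("top")
o=[cv2.resize(f["img"][y:y+105,x:x+140],(400,300),interpolation=3) for f,x,y in((S,230,150),(T,160,130))]
cv2.imwrite("pics/turned.png",np.hstack(o)[:,:,::-1]); print(r.read_state()["t"])
E
```

```text
[-20.  17.  18. 106.  -6.  58. 121.]
False [0.5422724  0.01103644 0.07540263]
0.013790964531489475 29.978590607643127 [ 2.4 -4.2 -1.5] [-0.86804776 -0.62336843  0.06127354]
25.9083 0.013939636345737864 [ 3.  -5.   3.9] [-1.2  -0.62  0.04] [-32.  30.  36. 112. -24.  45.  57.]
29.85
```

View pics/turned.png

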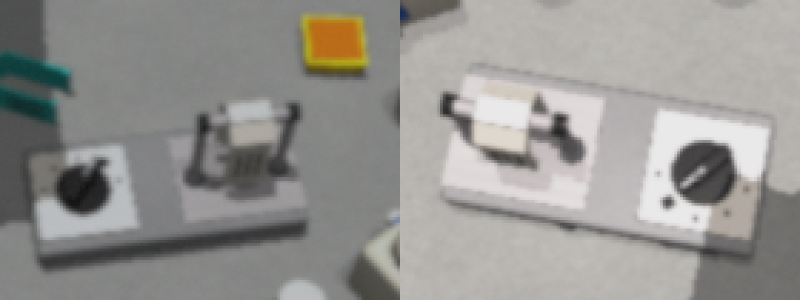

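The pointer's white line, at top crop (683,187), aims at the square at (667,203), and the carrier is still hanging. One numeric check of the angle before handing in.

```bash
python3 - <<'E'
from k import *
T=r.grab_frame("top")
p0=proj(T,[K+.086*zu])[0]; x,y=(p0-8).astype(int)
g=cv2.resize(cv2.cvtColor(T["img"],cv2.COLOR_RGB2GRAY)[y:y+17,x:x+17],None,fx=8,fy=8,interpolation=3)
m=(g>110).astype(np.uint8); yy,xx=np.mgrid[:136,:136]
m[np.hypot((xx+.5)/8-.5+x-p0[0],(yy+.5)/8-.5+y-p0[1])>8.5]=0
n,l,st,ce=cv2.connectedComponentsWithStats(m)
for i in range(1,n):
    if st[i,4]<100: continue
    c=np.argwhere(l==i)[:,::-1]; W=onplane(T,(c+.5)/8-.5+[x,y],.086)[:,:2]
    w=W.mean(0)-K[:2]; v=np.linalg.svd(W-W.mean(0),full_matrices=False)[2][0]; v*=np.sign(v@w)
    ang=lambda u:1.4+np.arctan2(u@ym[:2],-u@xm[:2]); print(st[i,4],np.round(w,4),"line dir",ang(v),"bearing",ang(w))
E
```

```text
1467 [-0.0073  0.009 ] line dir 2.0938278311477685 bearing 2.108427562728056
```

```bash
python3 -c "
from bench import r
print(r.hand_in())"
```

```text
the job is handed in; nothing more can be done
None
```

The job is handed in: the white carrier hangs upright astride the bar, and the selector reads about 2.1 rad at the square mark, both checked in the camera images; I avoided the bystanders but did not re-measure their positions, and no verdict was returned.

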